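# Put the sample cups away in the dust-proof box

### The job

The sieving is done: put the steel sample cups away. Slide the blue cover of the white storage box fully open, nest all the green-rimmed cups upright one inside another into a single stack standing on the black round pad in the box, then slide the cover fully shut over them. Leave the jar, the sieve and the marker where they are.

Things in the scene. Friction and masses are not known exactly. Their poses are not given: they have to be found in the camera images.
- box: white storage box, fixed; place and yaw vary. Origin: centre of the underside of its open bay, 200 mm square outside, 190 inside, floor 5 mm and wall tops 116 mm above the bench. Beside it at the box's y = +100 to +295 mm is a closed half, equally wide and high, over which the cover parks. Steel rails 6 mm thick along both sides (x = -103, +103 mm) reach up to 125 mm
- pad (a point): centre of the flat black round pad, 90 mm across, on the bay's floor, 5 mm above the bench; axes as the box's. The cups are to be stacked here
- cover (a joint): slide of the blue cover (196 x 198 x 5 mm, underside 118 mm above the bench): 0 m = fully shut over the bay, 0.195 m = fully open, sliding along the box's +y. About 2 N moves it slowly; it stays where left. At the start 0 to 0.06 m. Five nested cups clear it by 9 mm
- cover_grip (a point): middle of the yellow grip bar on top of the cover: the bar is 70 mm long along the box's x, 16 mm thick along the box's y, 32 mm high, this point 139 mm above the bench (bar from 123 to 155 mm). It moves with the cover, lying over the pad when the cover is shut
- cupA: green-rimmed steel cup, free, upright at the start, about 160 g (4 or 5 of 5 identical ones present). Cone 48 mm high, outside 36 mm across at foot, 62 at top; wall 2 mm, solid weighted 14 mm floor; the top 11 mm has a vertical green band 66 mm across. They nest loosely (1.5 mm play) at any turn, each 14 mm above the one below. Origin: centre of underside; z: up to its mouth
- cupB: green-rimmed steel cup, free, upright at the start, about 160 g (4 or 5 of 5 identical ones present). Cone 48 mm high, outside 36 mm across at foot, 62 at top; wall 2 mm, solid weighted 14 mm floor; the top 11 mm has a vertical green band 66 mm across. They nest loosely (1.5 mm play) at any turn, each 14 mm above the one below. Origin: centre of underside; z: up to its mouth
- cupC: green-rimmed steel cup, free, upright at the start, about 160 g (4 or 5 of 5 identical ones present). Cone 48 mm high, outside 36 mm across at foot, 62 at top; wall 2 mm, solid weighted 14 mm floor; the top 11 mm has a vertical green band 66 mm across. They nest loosely (1.5 mm play) at any turn, each 14 mm above the one below. Origin: centre of underside; z: up to its mouth
- cupD: green-rimmed steel cup, free, upright at the start, about 160 g (4 or 5 of 5 identical ones present). Cone 48 mm high, outside 36 mm across at foot, 62 at top; wall 2 mm, solid weighted 14 mm floor; the top 11 mm has a vertical green band 66 mm across. They nest loosely (1.5 mm play) at any turn, each 14 mm above the one below. Origin: centre of underside; z: up to its mouth
- cupE: green-rimmed steel cup, free, upright at the start, about 160 g (4 or 5 of 5 identical ones present). Cone 48 mm high, outside 36 mm across at foot, 62 at top; wall 2 mm, solid weighted 14 mm floor; the top 11 mm has a vertical green band 66 mm across. They nest loosely (1.5 mm play) at any turn, each 14 mm above the one below. Origin: centre of underside; z: up to its mouth
- jar: bystander: closed amber glass jar with a white cap, 58 mm across, 85 mm high, standing among the cups. Origin: centre of its underside
- sieve: bystander: steel test sieve, 120 mm across, 50 mm high. Origin: centre of its underside
- marker: bystander: black and red marker pen lying on the bench, 130 mm long (its x), 14 mm thick. Origin: on its underside, at mid-length
Things that resemble listed ones, but are neither listed nor needed, are in the scene too. What is shaped like the cupB but pink, purple or yellow is not meant.

How it is judged:
On the way, in this order (a step that is already met when the one before it is completed fails the run):
1. the cover is slid fully open (past 185 mm) (value of joint cover above 0.185 m), for 0.2 s.
2. all the cups present stand nested in one stack on the pad, with the cover still open and the fingers off them (horizontal distance between each of cupA, cupB, cupC, cupD, cupE and pad below 0.03 m and angle between each of cupA, cupB, cupC, cupD, cupE's own z axis and vertical below 0.12 rad and z of each of cupA, cupB, cupC, cupD, cupE in the frame of pad below 0.061 m and linear speed of each of cupA, cupB, cupC, cupD, cupE below 0.03 m/s and horizontal distance between cupA and cupB below 0.008 m and horizontal distance between each of cupA, cupB and cupC below 0.008 m and horizontal distance between each of cupA, cupB, cupC and cupD below 0.008 m and horizontal distance between each of cupA, cupB, cupC, cupD and cupE below 0.008 m and value of joint cover above 0.16 m and contact force between the fingers and cupA below 0.5 N and contact force between the fingers and cupB below 0.5 N and contact force between the fingers and cupC below 0.5 N and contact force between the fingers and cupD below 0.5 N and contact force between the fingers and cupE below 0.5 N), for 0.3 s.
At the end, for the whole second after the job is handed in: All cups present stand upright (within 0.12 rad) and at rest, nested in one stack: axes within 8 mm of one another, none more than 61 mm above the pad, each within 30 mm of the pad's centre; the cover is shut to within 8 mm (horizontal distance between each of cupA, cupB, cupC, cupD, cupE and pad below 0.03 m and angle between each of cupA, cupB, cupC, cupD, cupE's own z axis and vertical below 0.12 rad and z of each of cupA, cupB, cupC, cupD, cupE in the frame of pad below 0.061 m and linear speed of each of cupA, cupB, cupC, cupD, cupE below 0.03 m/s and horizontal distance between cupA and cupB below 0.008 m and horizontal distance between each of cupA, cupB and cupC below 0.008 m and horizontal distance between each of cupA, cupB, cupC and cupD below 0.008 m and horizontal distance between each of cupA, cupB, cupC, cupD and cupE below 0.008 m and value of joint cover below 0.008 m); the robot touches nothing.
It fails at once if the jar is pushed more than 30 mm from its place (distance of jar from where it was at the start of the episode above 0.03 m).
It fails at once if the sieve is pushed more than 30 mm from its place (distance of sieve from where it was at the start of the episode above 0.03 m).
It fails at once if the marker is pushed more than 30 mm from its place (distance of marker from where it was at the start of the episode above 0.03 m).
It fails at once if the jar is tipped over (angle between jar's own z axis and vertical above 0.5 rad).
Of cupA, cupB, cupC, cupD, cupE only 4 to 5 are there at a start; the rules pass over those that are not, and their reading is None.
At some moment in a run one of cupA, cupB, cupC, cupD, cupE may be knocked a few centimetres aside while the robot is not near it.
It also fails if it takes over 192 s, if anything falls off the work surface, if the arm or the gripper's body presses on something with over 40 N, if the wrist force passes 120 N, or if a joint passes its speed limit or range.

### The arm

A 6-joint arm with a two-finger parallel gripper is mounted at the origin on the work surface. World frame = base frame: x ahead of the robot, y to its left, z up, the work surface at z = 0. Lengths are in m, angles in rad, forces in N, time in s.
With the tool pointing down it reaches from about 0.3 to 0.875 m from the base axis. Payload 4.2 kg.
Tool frame: the origin (TCP) lies midway between the tips of the shut fingers; the grasp point (between the pads) lies 19 mm behind it (manip.pinch_z is the distance from the TCP to the grasp point, in m); z points along the fingers, y is the line along which they close (so a half turn about z gives the same grasp; the last joint's range is limited). The gripper opens to 85 mm and grips with 20 to 120 N. Pads are 22 mm wide; open, the fingers measure 114 mm over their backs; the gripper's body (76 mm by 85 mm) begins 54 mm behind the grasp point. The pads swing forward as they close: fully open they stand 13 mm farther back than shut.
Start: joints at [1.29, 0.32, 1.565, -0, 1.257, -0.02], TCP at [0.148, 0.556, 0.231] pointing down, gripper open.
Joint ranges: [-3.11, 3.11], [-0.84, 2.01], [0.21, 2.61], [-1.34, 4.49], [0.05, 2.63], [-2.56, 2.56]. Speed limits (rad/s): [2.57, 2.57, 3.14, 3.14, 3.14, 3.14].

### API

Orientations are given as a unit quaternion [x, y, z, w].
In Python, from station import manip gives the robot as it stands.
- The arm moves only by the shell command python3 -m handwheel 'ROWS'. ROWS is JSON, a list that holds one entry, the list of rows, each a list of 5 numbers: the shift along the tool's x, y, z in m, then the turn about the tool's z in degrees, then the opening, from 0 (shut) to 1 (fully open). A call has 1 to 8 rows; each row is the pose to reach, as a shift and turn from the pose commanded when the call began, along the tool's axes at that moment; what a row does not reach only later rows make up. A row lasts 1/12 s, in which the tool goes at most 41.7 mm and 7.16 degrees, less where a joint would pass 70% of its speed; a pose out of reach is approached as far as the arm can. A call with a gripper value outside its range is refused whole. The fingers move at their own pace and stop on an object; the grip force is fixed at half the most. Time passes only in rows, so rows that repeat a pose let the fingers close. It gives the time, the measured TCP pose, the force, the opening and the grip force at its end, in the units of the state.
- manip.observe(): the state, without advancing time (a new reading comes with each control period).
- manip.read_camera(name): name is "side" or "top" or "wrist"; returns a dict with "img" (384x512x3 uint8, red, green, blue), "fx", "fy", "cx", "cy" (pixels), "R" (3x3) and "t" (3): a world point X has camera coordinates R X + t; the wrist camera has in their place "mount" (4x4, takes a point from camera to tool coordinates, whose origin is the TCP and whose axes are the flange's). Camera axes: x right, y down, z forward; pixel columns grow to the right and rows downward; lengths in m; the calibration is good to about 2 mm. A picture is of the moment at which its call begins: read the wrist's pose just before it. There is no depth.
- manip.hand_in(): hands the job in; it is judged then, once.
The state is a dict: "time_s": time; "q": joint angles; "qd": joint speeds; "joint_efforts": joint torques, N m; "position": TCP position; "tool_rot": TCP orientation; "ft_force": force on the tool from outside, world axes, zero at the start; "ft_torque": the same for the moment, N m; "gripper_width": finger opening in m; "finger_force": force on a finger pad.
Only numpy, scipy, OpenCV 4.12 (cv2) and the standard library are available. Lean on these libraries where they do the work, as an engineer would, in place of code of your own. Each camera call takes 0.05 s, during which the arm holds its last target. There are 200 camera calls.

## Working session

There is one attempt and no reset: what is moved stays moved. The work goes in short steps, Python scripts to look and compute and a shell command to move; the robot and the scene stay as the last step left them, time stands still between calls to the robot, and variables do not carry over. Pictures are saved under pics/ and viewed, at most 14 in all, crops included, and the job is handed in when it is done.

```bash
mkdir -p pics; ls
python3 - <<'E'
from station import manip
import cv2,numpy as np
for n in("top","side"):
    c=manip.read_camera(n); cv2.imwrite(f"pics/{n}0.png",cv2.resize(c["img"][:,:,::-1],(800,600),interpolation=cv2.INTER_CUBIC))
    print(n,c["fx"],c["fy"],c["cx"],c["cy"],np.round(c["R"],4).tolist(),np.round(c["t"],4).tolist())
s=manip.observe();print(s["time_s"],s["position"],s["tool_rot"],s["gripper_width"],manip.pinch_z)
E
```

```text
pics
top 448.3894650448678 448.3894650448678 258.66662907565893 196.86632629437597 [[0.0289, -0.9996, 0.0023], [-0.9957, -0.029, -0.0885], [0.0885, 0.0002, -0.9961]] [-0.0446, 0.5409, 1.525]
side 462.5471261455016 462.5471261455016 257.2406887024283 195.05990936242418 [[-0.8338, 0.552, -0.0104], [0.3791, 0.5587, -0.7376], [-0.4014, -0.6189, -0.6751]] [0.4796, -0.1235, 1.5322]
0.1 [0.14815613 0.5551455  0.23057657] [ 1.30050910e-01  9.91506996e-01 -7.88924510e-04 -1.27279531e-04] 0.08521895986049499 0.0187
```

View pics/top0.png

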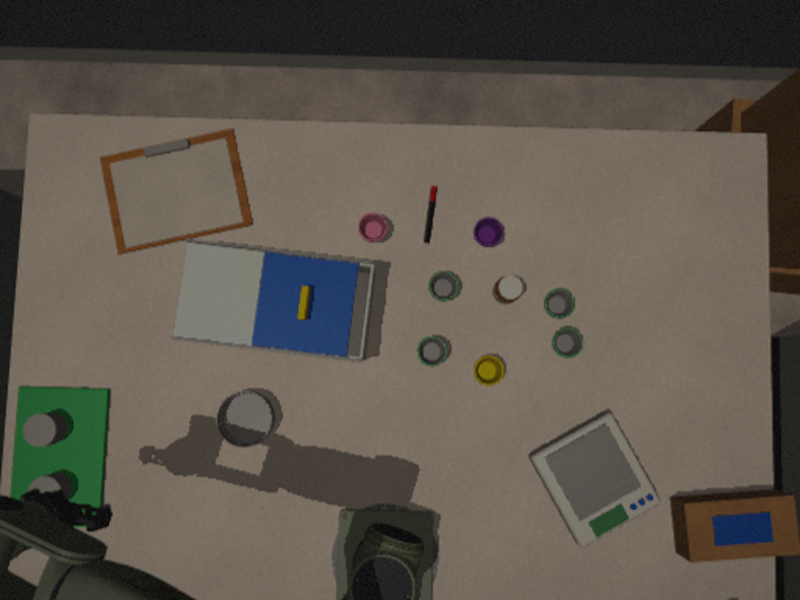

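View pics/side0.png

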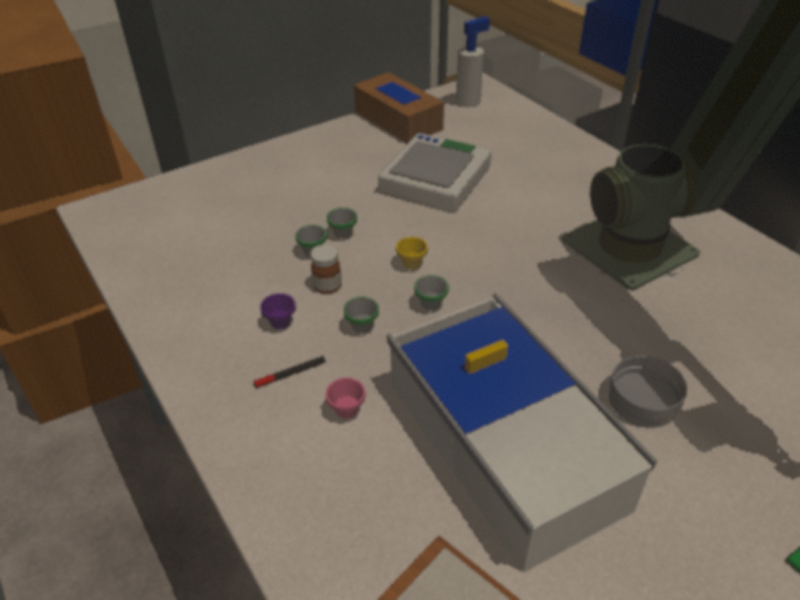

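The top view shows four green-rimmed cups at (444,286), (433,350), (559,303) and (567,342). Look-alikes are pink (373,228), purple (488,232) and yellow (489,370), and the white-capped jar is at (510,288). I choose the four green rims, and will check them in a close crop.

```bash
cat > h.py <<'E'
from station import manip
import cv2,numpy as np
from scipy.spatial.transform import Rotation as Rn
def ray(c,u,v,z):
    d=np.array([(u-c["cx"])/c["fx"],(v-c["cy"])/c["fy"],1.]); R=np.array(c["R"]);t=np.array(c["t"])
    o=-R.T@t; w=R.T@d; return o+w*(z-o[2])/w[2]
def blobs(img,lo,hi,amin=20,S=90,V=40):
    h=cv2.cvtColor(img,cv2.COLOR_RGB2HSV)
    m=cv2.inRange(h,(lo,S,V),(hi,255,255)); m=cv2.morphologyEx(m,cv2.MORPH_CLOSE,np.ones((5,5),np.uint8))
    cs,_=cv2.findContours(m,cv2.RETR_EXTERNAL,cv2.CHAIN_APPROX_NONE)
    return [k for k in cs if cv2.contourArea(cv2.convexHull(k))>amin]
def wrist():
    s=manip.observe(); c=manip.read_camera("wrist"); M=np.array(c["mount"])
    T=np.eye(4);T[:3,:3]=Rn.from_quat(s["tool_rot"]).as_matrix();T[:3,3]=s["position"]
    W=np.linalg.inv(T@M); c["R"]=W[:3,:3];c["t"]=W[:3,3]; return c,s
def totool(s,p):
    return Rn.from_quat(s["tool_rot"]).inv().apply(np.array(p)-s["position"])
E
python3 - <<'E'
from h import *
for n in("top","side"):
    c=manip.read_camera(n);im=c["img"]
    for k in blobs(im,40,85,60,50,30):
        (u,v),ax,a=cv2.fitEllipse(cv2.convexHull(k)); print(n,"green",np.round((u,v,*ax),1),ray(c,u,v,.045).round(4))
    for k in blobs(im,105,130,500,80,30):
        r=cv2.minAreaRect(k); print(n,"blue",[ray(c,*p,.123).round(4).tolist() for p in cv2.boxPoints(r)])
    for k in blobs(im,20,32,40,120,60):
        r=cv2.minAreaRect(k); print(n,"yel",np.round(r[0],1),np.round(r[1],1),ray(c,*r[0],.155).round(4), [ray(c,*p,.155).round(4).tolist() for p in cv2.boxPoints(r)])
    if n=="top":
        a=cv2.resize(im[145:240,105:255],None,fx=4,fy=4,interpolation=cv2.INTER_CUBIC)
        b=cv2.resize(im[165:250,250:390],(600,364),interpolation=cv2.INTER_CUBIC)
        cv2.imwrite("pics/box.png",a[:,:,::-1]); cv2.imwrite("pics/cups.png",np.clip(b[:,:,::-1]*1.5,0,255).astype(np.uint8))
c,s=wrist();print(np.round(c["mount"],4).tolist(),c["fx"],c["cx"],c["cy"])
E
```

```text
top green [222.  374.1   8.7  30. ] [-0.0488  0.0748  0.045 ]
top green [ 45.2 369.4  53.1 113.9] [-0.0503  0.657   0.045 ]
top green [251.8 352.8  55.5  78. ] [ 0.0223 -0.0211  0.045 ]
top green [389.5 332.9  13.3  31.4] [ 0.0996 -0.4762  0.045 ]
top green [ 37.4 286.8  70.3 107.2] [0.2166 0.7021 0.045 ]
top green [276.3 224.2  19.4  19.8] [ 0.4488 -0.0912  0.045 ]
top green [363.1 218.7  19.4  19.6] [ 0.476  -0.3855  0.045 ]
top green [357.6 193.8  18.7  19.6] [ 0.5603 -0.3662  0.045 ]
top green [283.7 182.6  19.3  19.6] [ 0.5916 -0.113   0.045 ]
top blue [[0.1295, -0.6622, 0.123], [0.141, -0.7794, 0.123], [0.0838, -0.7826, 0.123], [0.0723, -0.6658, 0.123]]
top blue [[0.4475, 0.2842, 0.123], [0.6438, 0.2692, 0.123], [0.6245, 0.0702, 0.123], [0.4287, 0.0875, 0.123]]
top yel [312.2 236.8] [18.4 19.1] [ 0.4096 -0.2007  0.155 ] [[0.4077, -0.1591, 0.155], [0.4512, -0.2007, 0.155], [0.4116, -0.2422, 0.155], [0.3683, -0.2006, 0.155]]
top yel [193.9 193.4] [ 5.3 21.5] [0.5353 0.1761 0.155 ] [[0.5023, 0.1873, 0.155], [0.5701, 0.1817, 0.155], [0.5685, 0.1649, 0.155], [0.5006, 0.1705, 0.155]]
[... 535 characters left out ...]
], [0.3608, 0.0821, 0.123], [0.4526, 0.2879, 0.123], [0.6785, 0.267, 0.123]]
side blue [[-0.3346, -0.5368, 0.123], [-0.7512, -0.9086, 0.123], [-0.8149, -0.7565, 0.123], [-0.3979, -0.4194, 0.123]]
side yel [310.9 227.3] [11.1 29. ] [0.5474 0.1901 0.155 ] [[0.5786, 0.1708, 0.155], [0.5029, 0.1774, 0.155], [0.5162, 0.2094, 0.155], [0.59, 0.2022, 0.155]]
side yel [264.1 160.1] [20.1 18.7] [ 0.4951 -0.0837  0.155 ] [[0.5151, -0.1196, 0.155], [0.4529, -0.1298, 0.155], [0.4755, -0.0485, 0.155], [0.5345, -0.0406, 0.155]]
[[0.0003, -0.9553, -0.2956, 0.0753], [1.0, 0.0001, 0.0008, -0.0003], [-0.0008, -0.2956, 0.9553, -0.142], [0.0, 0.0, 0.0, 1.0]] 307.5678744575267 258.32267917660783 192.7818195634867
```

View pics/box.png

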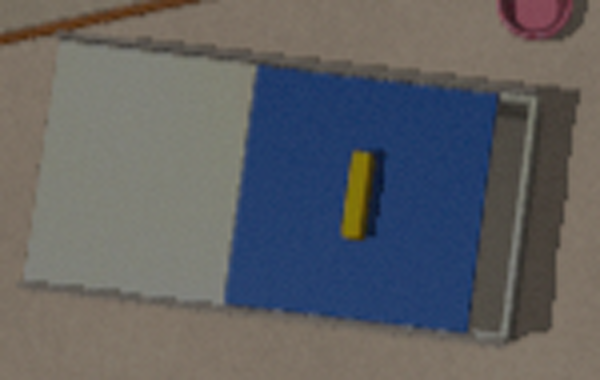

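View pics/cups.png

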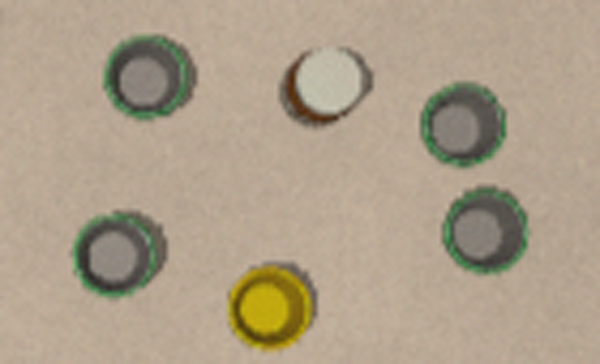

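The crops confirm four separate green-rimmed cups, with the yellow one and the jar apart from them. The cover is about 30 mm open, and the grip bar is at about (0.535, 0.176) with the box turned about -5°. Next I move above the bar.

```bash
cat >> h.py <<'E'
def go(x,y,z,ang=None):
    s=manip.observe(); d=totool(s,(x,y,z)); Y=Rn.from_quat(s["tool_rot"]).as_matrix()[:,1]
    a=np.degrees(np.arctan2(Y[1],Y[0])); print("shift",d.round(4),"yang",a.round(2),"turn",None if ang is None else round(((a-ang+90)%180)-90,2))
E
python3 -m handwheel '[[[-0.04,-0.023,0,0,1],[-0.08,-0.045,0,-2,1],[-0.12,-0.068,0,-4,1],[-0.16,-0.09,0,-6,1],[-0.2,-0.113,0,-8,1],[-0.235,-0.133,0,-10,1],[-0.235,-0.133,0,-10,1]]]'
python3 -c "
from h import *
go(.5353,.1761,.231,84.9)"
```

```text
time_s: 0.83
position: [0.3434, 0.3633, 0.2314]
tool_rot: [0.044, 0.999, -0.001, 0.001]
ft_force: [-0.1, -0.5, -0.8]
gripper_width: 0.0853
finger_force: 0.0
shift [-0.2076 -0.1697  0.0009] yang 84.98 turn 0.08
```

```bash
python3 -m handwheel '[[[-0.03,-0.025,0,0,1],[-0.06,-0.05,0,0,1],[-0.09,-0.075,0,0,1],[-0.12,-0.1,0,0,1],[-0.15,-0.125,0,0,1],[-0.18,-0.148,0,0,1],[-0.2076,-0.17,0,0,1],[-0.2076,-0.17,0,0,1]]]'
python3 - <<'E'
from h import *
c,s=wrist(); im=c["img"]; cv2.imwrite("pics/w1.png",im[:,:,::-1])
for k in blobs(im,20,32,300,120,60):
    r=cv2.minAreaRect(k); print("yel",np.round(r,1) if 0 else r,[ray(c,*p,.155).round(4).tolist() for p in cv2.boxPoints(r)],ray(c,*r[0],.155))
go(.5353,.1761,.131)
E
```

```text
time_s: 1.5
position: [0.5374, 0.1751, 0.2309]
tool_rot: [0.046, 0.999, -0.001, 0.001]
ft_force: [0.1, 0.3, 0.4]
gripper_width: 0.0855
finger_force: 0.0
yel ((264.0, 197.49996948242188), (19.999996185302734, 90.99998474121094), 0.0) [[0.5703, 0.1684, 0.155], [0.4991, 0.1752, 0.155], [0.5004, 0.1893, 0.155], [0.5717, 0.1839, 0.155]] [0.53372084 0.17933982 0.155     ]
shift [-0.0003 -0.0008  0.0998] yang 84.8 turn None
```

View pics/w1.png

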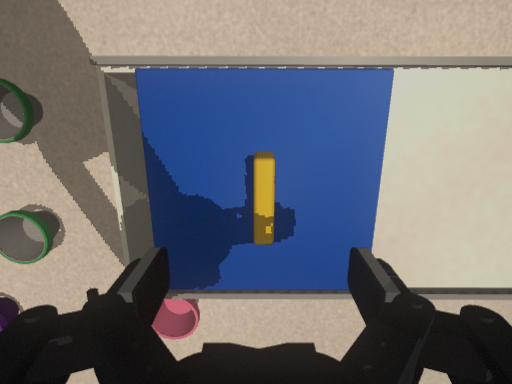

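The bar sits at (264,197), parallel to the fingers. I grip it and slide the cover open.

```bash
python3 -m handwheel '[[[0,0.003,0.035,0,1],[0,0.003,0.07,0,1],[0,0.003,0.099,0,1],[0,0.003,0.099,0,0.1],[0,0.003,0.099,0,0.1],[0,0.003,0.099,0,0.1],[0,0.003,0.099,0,0.1],[0,0.003,0.099,0,0]]]'
python3 -m handwheel '[[[0,0,0,0,0],[0,0,0,0,0],[0,0.01,0,0,0],[0,0.03,0,0,0],[0,0.05,0,0,0],[0,0.07,0,0,0],[0,0.09,0,0,0]]]'
python3 -m handwheel '[[[0,0.02,0,0,0],[0,0.035,0,0,0],[0,0.05,0,0,0],[0,0.06,0,0,0],[0,0.06,0,0,0]]]'
```

```text
time_s: 2.22
position: [0.5346, 0.1828, 0.1345]
tool_rot: [0.043, 0.999, 0.001, 0.002]
ft_force: [0.1, -0.2, -0.3]
gripper_width: 0.0252
finger_force: 0.0
time_s: 2.8
position: [0.5427, 0.2722, 0.1343]
tool_rot: [0.043, 0.999, 0.0, 0.002]
ft_force: [2.3, -3.4, 4.9]
gripper_width: 0.0147
finger_force: 60.1
time_s: 3.22
position: [0.5486, 0.3344, 0.1344]
tool_rot: [0.043, 0.999, 0.002, 0.003]
ft_force: [2.5, 1.5, 4.3]
gripper_width: 0.0144
finger_force: 60.2
```

```bash
python3 -m handwheel '[[[0,0.004,0,0,0],[0,0.008,0,0,0],[0,0.012,0,0,0],[0,0.016,0,0,0],[0,0.016,0,0,0]]]'
python3 -m handwheel '[[[0,0.003,0,0,0],[0,0.006,0,0,0],[0,0.006,0,0,0],[0,0.006,0,0,0]]]'
```

```text
time_s: 3.63
position: [0.5494, 0.3431, 0.1344]
tool_rot: [0.043, 0.999, -0.004, 0.002]
ft_force: [1.7, -15.3, 9.7]
gripper_width: 0.0148
finger_force: 60.9
time_s: 3.97
position: [0.5493, 0.3431, 0.1343]
tool_rot: [0.043, 0.999, -0.009, 0.001]
ft_force: [0.9, -30.0, 13.6]
gripper_width: 0.0149
finger_force: 62.1
```

The cover is stopped fully open, which puts the pad at about (0.5315, 0.149). I relax, release and rise, then view the bay.

```bash
python3 -m handwheel '[[[0,-0.006,0,0,0],[0,-0.013,0,0,0],[0,-0.013,0,0,0.4],[0,-0.013,0,0,1],[0,-0.013,0,0,1],[0,-0.013,-0.03,0,1],[0,-0.013,-0.07,0,1],[0,-0.013,-0.105,0,1]]]'
python3 -m handwheel '[[[0,-0.04,0,0,1],[0,-0.08,0,0,1],[0,-0.12,0,0,1],[0,-0.16,0,0,1],[0.02,-0.19,0,0,1],[0.04,-0.19,0,0,1],[0.04,-0.19,0,0,1]]]'
python3 - <<'E'
from h import *
c,s=wrist(); im=c["img"]; cv2.imwrite("pics/w2.png",im[:,:,::-1]);print(s["position"])
g=cv2.cvtColor(im,cv2.COLOR_RGB2GRAY)
for p in [(.5315,.149,.005),(.5315,.104,.005),(.5315,.194,.005),(.5765,.149,.005)]:
    q=np.array(c["R"])@p+c["t"]; print(c["fx"]*q[0]/q[2]+c["cx"],c["fy"]*q[1]/q[2]+c["cy"])
t=manip.read_camera("top")
for k in blobs(t["img"],40,85,60,50,30):
    (u,v),ax,a=cv2.fitEllipse(cv2.convexHull(k)); p=ray(t,u,v,.045)
    if p[0]>.3 and 15<ax[1]<26: print(p.round(4),np.round(ax,1))
go(.449,-.091,.2)
E
```

```text
time_s: 4.63
position: [0.5463, 0.3413, 0.2378]
tool_rot: [0.043, 0.999, -0.001, -0.001]
ft_force: [0.7, 1.7, 0.2]
gripper_width: 0.0845
finger_force: 0.0
time_s: 5.22
position: [0.4873, 0.1538, 0.2371]
tool_rot: [0.044, 0.999, -0.0, -0.002]
ft_force: [-0.9, 0.5, -0.1]
gripper_width: 0.0854
finger_force: 0.0
[0.48734846 0.15381325 0.23710081]
257.6678781430885 196.45964575734737
222.67371066931216 199.3769402312044
292.8624436414681 193.5256450695138
260.65475630355115 228.82509057441277
[ 0.4484 -0.0913  0.045 ] [19.6 19.8]
[ 0.4761 -0.3854  0.045 ] [19.4 19.7]
[ 0.5603 -0.3662  0.045 ] [19.  19.5]
[ 0.5913 -0.1127  0.045 ] [19.4 19.6]
shift [ 0.0206 -0.249   0.0373] yang 85.1 turn None
```

View pics/w2.png

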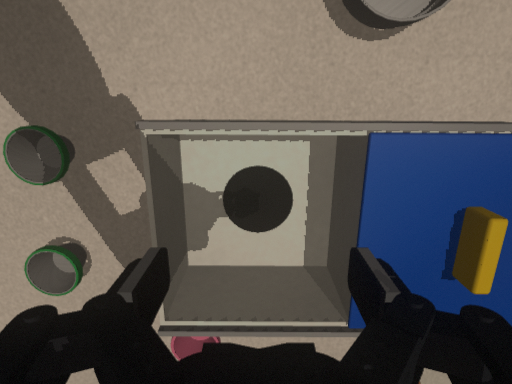

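The pad is the black disc at (258,199), close to the predicted spot, and the bay is empty. The four cups have not moved. I go to cup 1.

```bash
python3 -m handwheel '[[[0.003,-0.04,0,0,1],[0.006,-0.08,0,0,1],[0.01,-0.12,0,0,1],[0.014,-0.16,0,0,1],[0.018,-0.2,0,0,1],[0.021,-0.235,0.01,0,1],[0.021,-0.249,0.045,0,1],[0.021,-0.249,0.08,0,1]]]'
python3 - <<'E'
from h import *
c,s=wrist(); im=c["img"]; cv2.imwrite("pics/w3.png",im[:,:,::-1]);print(s["position"])
for k in blobs(im,40,85,300,60,30):
    (u,v),ax,a=cv2.fitEllipse(cv2.convexHull(k)); p=ray(c,u,v,.046); print(np.round((u,v,*ax),1),p.round(4))
go(.4484,-.0913,.027)
E
```

```text
time_s: 5.98
position: [0.4511, -0.0943, 0.1577]
tool_rot: [0.044, 0.999, -0.001, 0.003]
ft_force: [0.6, 0.2, -0.2]
gripper_width: 0.0855
finger_force: 0.0
[ 0.45111978 -0.09431286  0.15766337]
[254.4 323.1  61.4  65.7] [ 0.5903 -0.1109  0.046 ]
[ 15.  298.3  16.8  41.9] [ 0.5411 -0.3394  0.046 ]
[264.1 186.   74.6  76.3] [ 0.4493 -0.0895  0.046 ]
shift [-0.004   0.0005  0.1233] yang 84.96 turn None
```

View pics/w3.png

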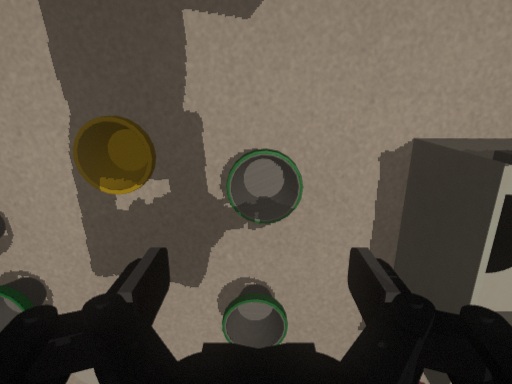

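Cup 1 is centred at (264,186) between the fingers, and the yellow cup is clear on the left. I descend and grip.

```bash
python3 -m handwheel '[[[-0.002,0.001,0.04,0,1],[-0.004,0.002,0.08,0,1],[-0.004,0.002,0.11,0,1],[-0.004,0.002,0.124,0,1],[-0.004,0.002,0.124,0,1],[-0.004,0.002,0.124,0,0.5],[-0.004,0.002,0.124,0,0.5],[-0.004,0.002,0.124,0,0.5]]]'
python3 -m handwheel '[[[0,0,0,0,0.4],[0,0,0,0,0.4],[0,0,-0.01,0,0.4],[0,0,-0.04,0,0.4],[0,0,-0.08,0,0.4],[0,0,-0.12,0,0.4],[0,0,-0.15,0,0.4],[0,0,-0.18,0,0.4]]]'
python3 - <<'E'
from h import *
c=manip.read_camera("side"); im=c["img"]; cv2.imwrite("pics/s1.png",cv2.resize(im[100:260,200:400],(800,640))[20:620,:,::-1])
go(.533,.149,.205,84.9)
E
```

```text
time_s: 6.7
position: [0.4548, -0.0898, 0.0354]
tool_rot: [0.043, 0.999, -0.0, 0.002]
ft_force: [-0.1, -0.1, 1.6]
gripper_width: 0.062
finger_force: 65.0
time_s: 7.37
position: [0.4527, -0.0898, 0.2164]
tool_rot: [0.043, 0.999, -0.0, 0.001]
ft_force: [1.1, -0.7, -2.0]
gripper_width: 0.0621
finger_force: 66.3
shift [-0.0559  0.2453  0.0173] yang 85.07 turn 0.17
```

View pics/s1.png

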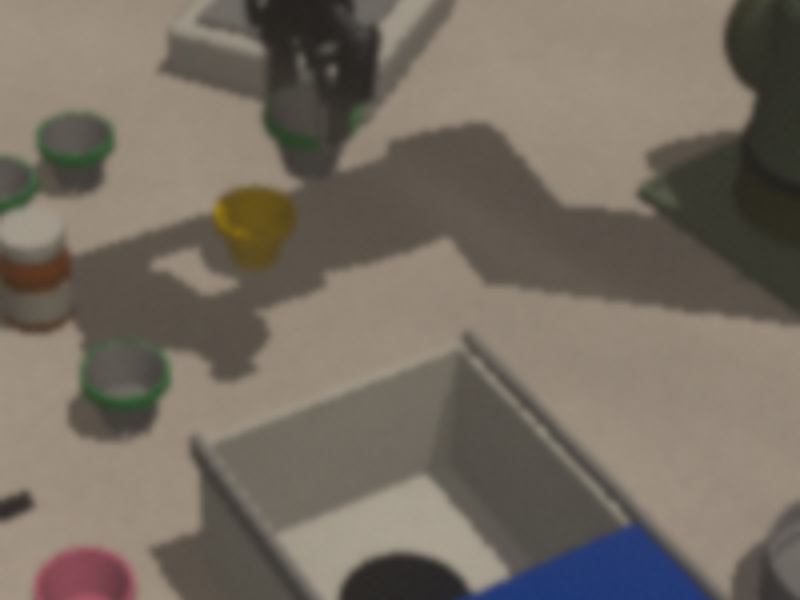

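The cup is held upright at (315,130). I carry it over the pad and lower it.

```bash
python3 -m handwheel '[[[-0.01,0.035,0,0,0.4],[-0.02,0.07,0,0,0.4],[-0.03,0.105,0,0,0.4],[-0.04,0.14,0,0,0.4],[-0.05,0.175,0,0,0.4],[-0.06,0.21,0,0,0.4],[-0.061,0.245,0,0,0.4],[-0.061,0.245,0,0,0.4]]]'
python3 -m handwheel '[[[0,0,0,0,0.4],[0,0,0.03,0,0.4],[0,0,0.06,0,0.4],[0,0,0.09,0,0.4],[0,0,0.12,0,0.4]]]'
python3 -c "
from h import *
go(.538,.149,.042,84.9)"
```

```text
time_s: 8.08
position: [0.5355, 0.1547, 0.2135]
tool_rot: [0.041, 0.999, 0.002, 0.001]
ft_force: [0.5, -0.1, -2.5]
gripper_width: 0.062
finger_force: 66.6
time_s: 8.5
position: [0.5343, 0.1476, 0.0928]
tool_rot: [0.044, 0.999, -0.0, 0.001]
ft_force: [-0.1, 0.2, -2.3]
gripper_width: 0.0625
finger_force: 66.5
shift [-0.0035  0.0018  0.0508] yang 85.0 turn 0.1
```

```bash
python3 -m handwheel '[[[-0.003,0.001,0.02,0,0.4],[-0.003,0.001,0.035,0,0.4],[-0.003,0.001,0.045,0,0.4],[-0.003,0.001,0.05,0,0.4],[-0.003,0.001,0.05,0,0.4],[-0.003,0.001,0.05,0,0.4]]]'
python3 -m handwheel '[[[0,0,0,0,0.8],[0,0,0,0,1],[0,0,0,0,1],[0,0,0,0,1],[0,0,-0.02,0,1],[0,0,-0.06,0,1],[0,0,-0.1,0,1],[0,0,-0.14,0,1]]]'
python3 - <<'E'
from h import *
c,s=wrist(); im=c["img"]; cv2.imwrite("pics/w4.png",im[:,:,::-1]);print(s["position"])
for k in blobs(im,40,85,300,60,30):
    (u,v),ax,a=cv2.fitEllipse(cv2.convexHull(k)); p=ray(c,u,v,.051); print(np.round((u,v,*ax),1),p.round(4))
t=manip.read_camera("top")
for k in blobs(t["img"],40,85,60,50,30):
    (u,v),ax,a=cv2.fitEllipse(cv2.convexHull(k)); p=ray(t,u,v,.045)
    if p[0]>.3 and 15<ax[1]<26: print(p.round(4),np.round(ax,1))
go(.590,-.112,.17)
E
```

```text
time_s: 9.0
position: [0.5382, 0.1494, 0.0441]
tool_rot: [0.043, 0.999, 0.0, 0.001]
ft_force: [-0.4, -0.5, -2.8]
gripper_width: 0.0622
finger_force: 66.6
time_s: 9.67
position: [0.5372, 0.1497, 0.185]
tool_rot: [0.043, 0.999, -0.0, -0.0]
ft_force: [0.5, -0.1, -0.5]
gripper_width: 0.0857
finger_force: 0.0
[0.53724477 0.14968545 0.18504467]
[ 11.4 253.4  59.9  71.8] [ 0.5892 -0.1027  0.051 ]
[258.2 178.3  69.8  71.3] [0.5333 0.1497 0.051 ]
[ 0.476  -0.3857  0.045 ] [19.4 19.6]
[ 0.5603 -0.3662  0.045 ] [19.  19.5]
[ 0.5914 -0.1129  0.045 ] [19.4 19.7]
shift [-0.0703 -0.2579  0.0206] yang 85.07 turn None
```

View pics/w4.png

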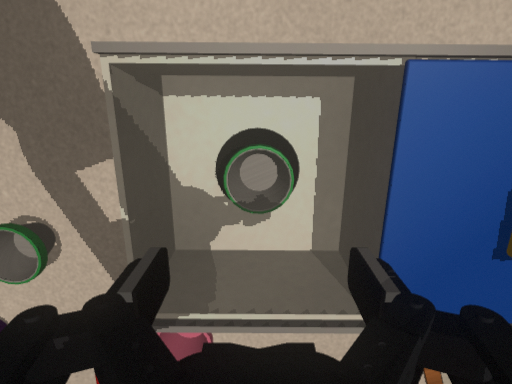

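Cup 1 stands upright on the pad at (258,178), at (0.533, 0.150). Next is the cup at (0.590, -0.112).

```bash
python3 -m handwheel '[[[-0.01,-0.035,0,0,1],[-0.02,-0.07,0,0,1],[-0.03,-0.11,0,0,1],[-0.04,-0.15,0,0,1],[-0.05,-0.19,0,0,1],[-0.06,-0.23,0,0,1],[-0.07,-0.258,0,0,1],[-0.07,-0.258,0.03,0,1]]]'
python3 -m handwheel '[[[0,0,0.03,0,1],[0,0,0.03,0,1],[0,0,0.03,0,1]]]'
python3 - <<'E'
from h import *
c,s=wrist(); im=c["img"]
for k in blobs(im,40,85,300,60,30):
    (u,v),ax,a=cv2.fitEllipse(cv2.convexHull(k)); p=ray(c,u,v,.046); print(np.round((u,v,*ax),1),p.round(4))
go(.5905,-.1125,.034)
E
```

```text
time_s: 10.43
position: [0.5901, -0.1197, 0.1579]
tool_rot: [0.045, 0.999, -0.002, 0.007]
ft_force: [1.4, 0.4, 0.6]
gripper_width: 0.0856
finger_force: 0.0
time_s: 10.68
position: [0.584, -0.1131, 0.1218]
tool_rot: [0.043, 0.999, 0.0, -0.002]
ft_force: [0.3, -0.5, 0.5]
gripper_width: 0.0856
finger_force: 0.0
[261.9 213.   83.3  86.1] [ 0.592  -0.1112  0.046 ]
shift [-0.0051  0.0011  0.0896] yang 85.08 turn None
```

```bash
python3 -m handwheel '[[[-0.003,0.001,0.035,0,1],[-0.006,0.001,0.065,0,1],[-0.006,0.001,0.082,0,1],[-0.006,0.001,0.09,0,1],[-0.006,0.001,0.09,0,1],[-0.006,0.001,0.09,0,0.5],[-0.006,0.001,0.09,0,0.5],[-0.006,0.001,0.09,0,0.5]]]'
python3 -m handwheel '[[[0,0,0,0,0.4],[0,0,0,0,0.4],[0,0,-0.01,0,0.4],[0,0,-0.04,0,0.4],[0,0,-0.08,0,0.4],[0,0,-0.12,0,0.4],[0,0,-0.15,0,0.4],[0,0,-0.18,0,0.4]]]'
python3 -m handwheel '[[[0,0,0,0,0.4],[0,0,0,0,0.4]]]'
python3 - <<'E'
from h import *
go(.533,.149,.215,84.9)
E
```

```text
time_s: 11.4
position: [0.5932, -0.113, 0.0368]
tool_rot: [0.043, 0.999, -0.0, 0.003]
ft_force: [-1.3, 0.9, 7.1]
gripper_width: 0.0634
finger_force: 63.4
time_s: 12.07
position: [0.5914, -0.1129, 0.2175]
tool_rot: [0.043, 0.999, -0.0, 0.002]
ft_force: [0.4, 0.3, -2.2]
gripper_width: 0.063
finger_force: 66.2
time_s: 12.23
position: [0.5923, -0.1131, 0.2169]
tool_rot: [0.043, 0.999, -0.001, 0.003]
ft_force: [-0.7, 0.1, -2.1]
gripper_width: 0.0626
finger_force: 66.2
shift [0.0816 0.256  0.0011] yang 85.06 turn 0.16
```

```bash
python3 -m handwheel '[[[0.012,0.036,0,0,0.4],[0.024,0.072,0,0,0.4],[0.036,0.108,0,0,0.4],[0.048,0.144,0,0,0.4],[0.06,0.18,0,0,0.4],[0.07,0.216,0,0,0.4],[0.08,0.256,0,0,0.4],[0.08,0.256,0,0,0.4]]]'
python3 -m handwheel '[[[0,0,0,0,0.4],[0,0,0.03,0,0.4],[0,0,0.06,0,0.4],[0,0,0.09,0,0.4],[0,0,0.11,0,0.4],[0,0,0.11,0,0.4],[0,0,0.11,0,0.4]]]'
python3 -c "
from h import *
go(.535,.1497,.058,84.9)"
```

```text
time_s: 12.9
position: [0.5312, 0.1553, 0.2121]
tool_rot: [0.04, 0.999, 0.002, -0.002]
ft_force: [-0.0, -0.2, -1.4]
gripper_width: 0.0626
finger_force: 66.5
time_s: 13.48
position: [0.533, 0.1477, 0.1023]
tool_rot: [0.044, 0.999, -0.001, -0.002]
ft_force: [0.5, -1.4, -1.0]
gripper_width: 0.0629
finger_force: 66.5
shift [-0.002   0.0022  0.0442] yang 84.98 turn 0.08
```

```bash
python3 -m handwheel '[[[-0.002,0.002,0.012,0,0.4],[-0.002,0.002,0.024,0,0.4],[-0.002,0.002,0.034,0,0.4],[-0.002,0.002,0.04,0,0.4],[-0.002,0.002,0.043,0,0.4],[-0.002,0.002,0.043,0,0.4],[-0.002,0.002,0.043,0,0.4]]]'
python3 -m handwheel '[[[0,0,0,0,0.8],[0,0,0,0,1],[0,0,0,0,1],[0,0,0,0,1],[0,0,-0.02,0,1],[0,0,-0.06,0,1],[0,0,-0.1,0,1],[0,0,-0.13,0,1]]]'
python3 - <<'E'
from h import *
c,s=wrist(); im=c["img"]; cv2.imwrite("pics/w5.png",im[:,:,::-1]);print(s["position"])
for k in blobs(im,40,85,300,60,30):
    (u,v),ax,a=cv2.fitEllipse(cv2.convexHull(k)); p=ray(c,u,v,.065); print(np.round((u,v,*ax),1),p.round(4))
t=manip.read_camera("top")
for k in blobs(t["img"],40,85,60,50,30):
    (u,v),ax,a=cv2.fitEllipse(cv2.convexHull(k)); p=ray(t,u,v,.045)
    if p[0]>.3 and 15<ax[1]<26: print(p.round(4),np.round(ax,1))
go(.561,-.366,.17)
E
```

```text
time_s: 14.07
position: [0.5361, 0.151, 0.0606]
tool_rot: [0.043, 0.999, 0.0, 0.0]
ft_force: [-2.3, 0.1, -0.9]
gripper_width: 0.0626
finger_force: 66.5
time_s: 14.73
position: [0.5365, 0.1511, 0.1936]
tool_rot: [0.043, 0.999, 0.001, 0.002]
ft_force: [0.9, -0.6, -0.3]
gripper_width: 0.0853
finger_force: 0.0
[0.53650373 0.15108055 0.19359156]
[257.  179.7  72.   73.9] [0.5328 0.1503 0.065 ]
[ 0.4761 -0.3856  0.045 ] [19.5 19.6]
[ 0.5605 -0.3662  0.045 ] [18.8 19.6]
shift [-0.0661 -0.5141  0.0251] yang 85.06 turn None
```

View pics/w5.png

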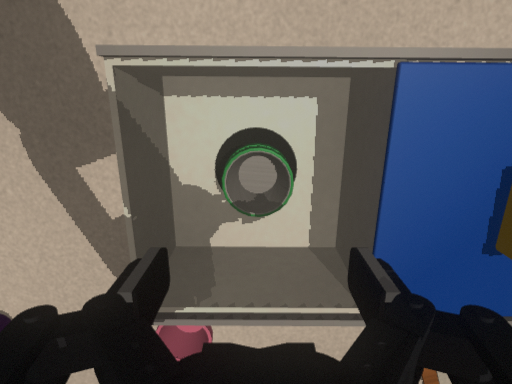

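The second cup is nested, with both rims concentric at (257,180). I move to the third at (0.561, -0.366), passing over the jar.

```bash
python3 -m handwheel '[[[-0.01,-0.035,0,0,1],[-0.02,-0.07,0,0,1],[-0.03,-0.11,0,0,1],[-0.035,-0.15,0,0,1],[-0.04,-0.19,0,0,1],[-0.044,-0.23,0,0,1],[-0.048,-0.27,0,0,1],[-0.05,-0.31,0,0,1]]]'
python3 -m handwheel '[[[-0.005,-0.04,0,0,1],[-0.01,-0.08,0,0,1],[-0.014,-0.12,0,0,1],[-0.016,-0.16,0,0,1],[-0.017,-0.2,0,0,1],[-0.017,-0.205,0.03,0,1],[-0.017,-0.205,0.055,0,1],[-0.017,-0.205,0.055,0,1]]]'
python3 -m handwheel '[[[0,0,0,0,1],[0,0,0,0,1]]]'
python3 - <<'E'
from h import *
c,s=wrist(); im=c["img"]; cv2.imwrite("pics/w6.png",im[:,:,::-1])
for k in blobs(im,40,85,300,60,30):
    (u,v),ax,a=cv2.fitEllipse(cv2.convexHull(k)); p=ray(c,u,v,.046); print(np.round((u,v,*ax),1),p.round(4))
go(.561,-.366,.034)
E
```

```text
time_s: 15.5
position: [0.5585, -0.1641, 0.1896]
tool_rot: [0.043, 0.999, 0.0, -0.0]
ft_force: [-0.4, -0.7, -0.6]
gripper_width: 0.0851
finger_force: 0.0
time_s: 16.17
position: [0.5546, -0.367, 0.1287]
tool_rot: [0.044, 0.999, 0.003, -0.005]
ft_force: [-1.0, 1.8, -1.3]
gripper_width: 0.0852
finger_force: 0.0
time_s: 16.33
position: [0.5588, -0.3678, 0.1362]
tool_rot: [0.043, 0.999, -0.0, 0.001]
ft_force: [0.5, 0.0, -0.1]
gripper_width: 0.0858
finger_force: 0.0
[262.2 198.9  80.   81.9] [ 0.5608 -0.3651  0.046 ]
[226.5  89.7  91.1  97. ] [ 0.4765 -0.3839  0.046 ]
shift [-0.0014  0.0022  0.103 ] yang 85.1 turn None
```

View pics/w6.png

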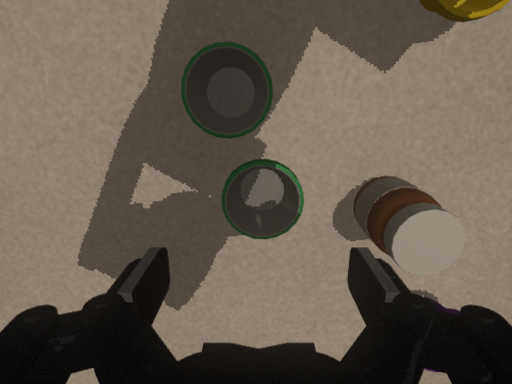

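The cup is at (262,199). The jar on the right clears the finger by about 20 mm. I grip and lift.

```bash
python3 -m handwheel '[[[-0.001,0.001,0.035,0,1],[-0.001,0.001,0.07,0,1],[-0.001,0.001,0.094,0,1],[-0.001,0.001,0.102,0,1],[-0.001,0.001,0.102,0,1],[-0.001,0.001,0.102,0,0.5],[-0.001,0.001,0.102,0,0.5],[-0.001,0.001,0.102,0,0.5]]]'
python3 -m handwheel '[[[0,0,0,0,0.4],[0,0,0,0,0.4],[0,0,-0.01,0,0.4],[0,0,-0.04,0,0.4],[0,0,-0.08,0,0.4],[0,0,-0.12,0,0.4],[0,0,-0.15,0,0.4],[0,0,-0.18,0,0.4]]]'
python3 -m handwheel '[[[0,0,0,0,0.4],[0,0,0,0,0.4]]]'
python3 - <<'E'
from h import *
go(.5345,.1500,.215,84.9)
E
```

```text
time_s: 17.05
position: [0.5612, -0.3681, 0.0372]
tool_rot: [0.043, 0.999, -0.001, 0.003]
ft_force: [0.1, 0.5, 5.6]
gripper_width: 0.0621
finger_force: 63.8
time_s: 17.72
position: [0.5595, -0.3673, 0.2179]
tool_rot: [0.043, 0.999, -0.001, 0.002]
ft_force: [0.0, -0.6, -1.7]
gripper_width: 0.0626
finger_force: 66.0
time_s: 17.88
position: [0.5602, -0.3677, 0.2175]
tool_rot: [0.043, 0.999, -0.002, 0.003]
ft_force: [0.2, -0.2, -1.9]
gripper_width: 0.0622
finger_force: 66.0
shift [7.020e-02 5.136e-01 2.000e-04] yang 85.06 turn 0.16
```

```bash
python3 -m handwheel '[[[0.005,0.035,0,0,0.4],[0.01,0.07,0,0,0.4],[0.015,0.11,0,0,0.4],[0.02,0.15,0,0,0.4],[0.025,0.19,0,0,0.4],[0.03,0.23,0,0,0.4],[0.035,0.27,0,0,0.4],[0.04,0.31,0,0,0.4]]]'
python3 -m handwheel '[[[0.006,0.04,0,0,0.4],[0.012,0.08,0,0,0.4],[0.018,0.12,0,0,0.4],[0.024,0.16,0,0,0.4],[0.03,0.19,0,0,0.4],[0.032,0.203,0,0,0.4],[0.032,0.203,0,0,0.4],[0.032,0.203,0,0,0.4]]]'
python3 -m handwheel '[[[0,0,0.03,0,0.4],[0,0,0.06,0,0.4],[0,0,0.09,0,0.4],[0,0,0.1,0,0.4],[0,0,0.1,0,0.4],[0,0,0.1,0,0.4]]]'
python3 -c "
from h import *
go(.533,.150,.073,84.9)"
```

```text
time_s: 18.55
position: [0.5446, -0.0529, 0.2123]
tool_rot: [0.043, 0.999, 0.0, -0.001]
ft_force: [0.4, 0.9, -0.8]
gripper_width: 0.0621
finger_force: 66.1
time_s: 19.22
position: [0.5311, 0.15, 0.2125]
tool_rot: [0.042, 0.999, -0.001, -0.001]
ft_force: [0.1, -0.1, -0.8]
gripper_width: 0.0621
finger_force: 66.2
time_s: 19.72
position: [0.5323, 0.1492, 0.1137]
tool_rot: [0.044, 0.999, -0.0, 0.0]
ft_force: [0.1, 0.1, -1.0]
gripper_width: 0.0625
finger_force: 66.2
shift [-0.0006  0.0008  0.0407] yang 84.98 turn 0.08
```

```bash
python3 -m handwheel '[[[-0.001,0.001,0.012,0,0.4],[-0.001,0.001,0.024,0,0.4],[-0.001,0.001,0.034,0,0.4],[-0.001,0.001,0.039,0,0.4],[-0.001,0.001,0.041,0,0.4],[-0.001,0.001,0.041,0,0.4],[-0.001,0.001,0.041,0,0.4]]]'
python3 -m handwheel '[[[0,0,0,0,0.8],[0,0,0,0,1],[0,0,0,0,1],[0,0,0,0,1],[0,0,-0.02,0,1],[0,0,-0.06,0,1],[0,0,-0.09,0,1],[0,0,-0.12,0,1]]]'
python3 - <<'E'
from h import *
c,s=wrist(); im=c["img"]; cv2.imwrite("pics/w7.png",im[:,:,::-1]);print(s["position"])
for k in blobs(im,40,85,300,60,30):
    (u,v),ax,a=cv2.fitEllipse(cv2.convexHull(k)); p=ray(c,u,v,.079); print(np.round((u,v,*ax),1),p.round(4))
t=manip.read_camera("top")
for k in blobs(t["img"],40,85,60,50,30):
    (u,v),ax,a=cv2.fitEllipse(cv2.convexHull(k)); p=ray(t,u,v,.045)
    if p[0]>.3 and 15<ax[1]<26: print(p.round(4),np.round(ax,1))
go(.4765,-.385,.17)
E
```

```text
time_s: 20.3
position: [0.5333, 0.1513, 0.073]
tool_rot: [0.043, 0.999, 0.0, 0.001]
ft_force: [0.1, -1.4, -1.8]
gripper_width: 0.0624
finger_force: 66.2
time_s: 20.97
position: [0.5328, 0.1512, 0.1942]
tool_rot: [0.043, 0.999, 0.0, 0.0]
ft_force: [0.6, 0.7, 1.0]
gripper_width: 0.0856
finger_force: 0.0
[0.53282406 0.15119089 0.19416066]
[257.8 186.6  74.9  79. ] [0.5314 0.1507 0.079 ]
[ 0.4762 -0.3856  0.045 ] [19.5 19.6]
shift [ 0.0132 -0.5402  0.0257] yang 85.06 turn None
```

View pics/w7.png

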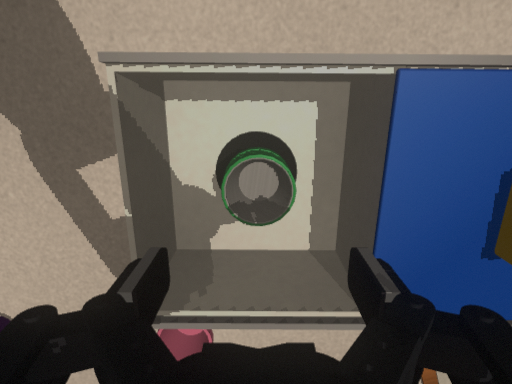

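Three cups are nested at (258,187). The last one is at (0.476, -0.385).

```bash
python3 -m handwheel '[[[0.001,-0.035,0,0,1],[0.002,-0.07,0,0,1],[0.003,-0.11,0,0,1],[0.004,-0.15,0,0,1],[0.005,-0.19,0,0,1],[0.006,-0.23,0,0,1],[0.007,-0.27,0,0,1],[0.008,-0.31,0,0,1]]]'
python3 -m handwheel '[[[0.001,-0.04,0,0,1],[0.002,-0.08,0,0,1],[0.003,-0.12,0,0,1],[0.004,-0.16,0,0,1],[0.005,-0.2,0,0,1],[0.005,-0.23,0.03,0,1],[0.005,-0.23,0.055,0,1],[0.005,-0.23,0.055,0,1]]]'
python3 -m handwheel '[[[0,0,0,0,1],[0,0,0,0,1]]]'
python3 - <<'E'
from h import *
c,s=wrist(); im=c["img"]
for k in blobs(im,40,85,300,60,30):
    (u,v),ax,a=cv2.fitEllipse(cv2.convexHull(k)); p=ray(c,u,v,.046); print(np.round((u,v,*ax),1),p.round(4))
go(.4765,-.385,.034)
E
```

```text
time_s: 21.73
position: [0.4972, -0.1587, 0.1918]
tool_rot: [0.043, 0.999, 0.0, -0.0]
ft_force: [0.6, 0.1, -0.1]
gripper_width: 0.0853
finger_force: 0.0
time_s: 22.4
position: [0.4698, -0.3851, 0.1312]
tool_rot: [0.045, 0.999, 0.004, -0.005]
ft_force: [-0.6, 1.6, -0.5]
gripper_width: 0.0851
finger_force: 0.0
time_s: 22.57
position: [0.4739, -0.3853, 0.1381]
tool_rot: [0.043, 0.999, -0.0, 0.0]
ft_force: [-0.2, -0.2, -0.3]
gripper_width: 0.0855
finger_force: 0.0
[260.5 198.5  79.2  81.4] [ 0.476  -0.3839  0.046 ]
shift [-0.002   0.0006  0.1048] yang 85.13 turn None
```

```bash
python3 -m handwheel '[[[-0.002,0.001,0.035,0,1],[-0.002,0.001,0.07,0,1],[-0.002,0.001,0.094,0,1],[-0.002,0.001,0.104,0,1],[-0.002,0.001,0.104,0,1],[-0.002,0.001,0.104,0,0.5],[-0.002,0.001,0.104,0,0.5],[-0.002,0.001,0.104,0,0.5]]]'
python3 -m handwheel '[[[0,0,0,0,0.4],[0,0,0,0,0.4],[0,0,-0.01,0,0.4],[0,0,-0.04,0,0.4],[0,0,-0.08,0,0.4],[0,0,-0.12,0,0.4],[0,0,-0.15,0,0.4],[0,0,-0.19,0,0.4]]]'
python3 -m handwheel '[[[0,0,0,0,0.4],[0,0,0,0,0.4]]]'
python3 - <<'E'
from h import *
go(.533,.1500,.215,84.9)
E
```

```text
time_s: 23.28
position: [0.4771, -0.3856, 0.037]
tool_rot: [0.043, 0.999, -0.001, 0.002]
ft_force: [-1.1, 2.7, 6.9]
gripper_width: 0.0631
finger_force: 63.6
time_s: 23.95
position: [0.4748, -0.3844, 0.2259]
tool_rot: [0.043, 0.999, -0.0, 0.0]
ft_force: [1.0, -1.0, -3.1]
gripper_width: 0.0627
finger_force: 66.2
time_s: 24.12
position: [0.4765, -0.3859, 0.2281]
tool_rot: [0.043, 0.999, -0.003, 0.004]
ft_force: [-1.1, 0.7, -2.4]
gripper_width: 0.0625
finger_force: 66.2
shift [-0.01    0.5389  0.0104] yang 85.06 turn 0.16
```

```bash
python3 -m handwheel '[[[-0.001,0.035,0,0,0.4],[-0.002,0.07,0,0,0.4],[-0.003,0.11,0,0,0.4],[-0.004,0.15,0,0,0.4],[-0.005,0.19,0,0,0.4],[-0.006,0.23,0,0,0.4],[-0.007,0.27,0,0,0.4],[-0.008,0.31,0,0,0.4]]]'
python3 -m handwheel '[[[0,0.04,0,0,0.4],[0,0.08,0,0,0.4],[-0.001,0.12,0,0,0.4],[-0.002,0.16,0,0,0.4],[-0.002,0.2,0,0,0.4],[-0.002,0.229,0,0,0.4],[-0.002,0.229,0,0,0.4],[-0.002,0.229,0,0,0.4]]]'
python3 -m handwheel '[[[0,0,0.03,0,0.4],[0,0,0.06,0,0.4],[0,0,0.085,0,0.4],[0,0,0.1,0,0.4],[0,0,0.1,0,0.4],[0,0,0.1,0,0.4]]]'
python3 -c "
from h import *
go(.532,.150,.087,84.9)"
```

```text
time_s: 24.78
position: [0.509, -0.0748, 0.2226]
tool_rot: [0.043, 0.999, 0.0, -0.001]
ft_force: [0.6, -0.6, -1.5]
gripper_width: 0.0623
finger_force: 66.3
time_s: 25.45
position: [0.5309, 0.1523, 0.2223]
tool_rot: [0.042, 0.999, -0.001, -0.001]
ft_force: [0.6, -1.2, -2.0]
gripper_width: 0.0627
finger_force: 66.4
time_s: 25.95
position: [0.5312, 0.1498, 0.1227]
tool_rot: [0.044, 0.999, -0.0, -0.001]
ft_force: [1.0, 0.2, -0.4]
gripper_width: 0.0625
finger_force: 66.4
shift [-0.0008  0.0003  0.0357] yang 84.97 turn 0.07
```

```bash
python3 -m handwheel '[[[-0.001,0.001,0.01,0,0.4],[-0.001,0.001,0.02,0,0.4],[-0.001,0.001,0.03,0,0.4],[-0.001,0.001,0.034,0,0.4],[-0.001,0.001,0.036,0,0.4],[-0.001,0.001,0.036,0,0.4],[-0.001,0.001,0.036,0,0.4]]]'
python3 -m handwheel '[[[0,0,0,0,0.8],[0,0,0,0,1],[0,0,0,0,1],[0,0,0,0,1],[0,0,-0.02,0,1],[0,0,-0.06,0,1],[0,0,-0.1,0,1],[0,0,-0.13,0,1]]]'
python3 - <<'E'
from h import *
c,s=wrist(); im=c["img"];print(s["position"])
for k in blobs(im,40,85,300,60,30):
    (u,v),ax,a=cv2.fitEllipse(cv2.convexHull(k)); p=ray(c,u,v,.093); print(np.round((u,v,*ax),1),p.round(4))
t=manip.read_camera("side")["img"]
a=cv2.resize(im[60:330,90:420],(400,327));b=cv2.resize(t,(780,585))[100:427,:400]
cv2.imwrite("pics/w8.png",np.hstack([a,b])[:,:,::-1])
go(.5494,.3431,.22)
E
```

```text
time_s: 26.53
position: [0.5331, 0.1522, 0.0874]
tool_rot: [0.043, 0.999, 0.0, 0.0]
ft_force: [1.1, -0.8, -1.8]
gripper_width: 0.0626
finger_force: 66.4
time_s: 27.2
position: [0.5335, 0.1524, 0.2206]
tool_rot: [0.043, 0.999, 0.001, 0.002]
ft_force: [1.1, -0.7, 0.3]
gripper_width: 0.0852
finger_force: 0.0
[0.53347553 0.15236349 0.22058339]
[257.  180.7  71.8  77. ] [0.5304 0.1514 0.093 ]
shift [0.003  0.1905 0.0044] yang 85.06 turn None
```

View pics/w8.png

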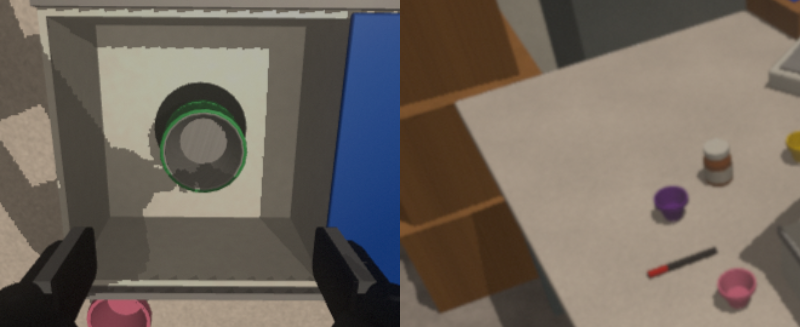

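All four cups are nested upright at (203,150) on the left. The right part shows no further green cup among the jar, marker, pink and purple. I grip the bar and close the cover.

```bash
python3 -m handwheel '[[[0,0.035,0,0,1],[0.001,0.07,0,0,1],[0.002,0.11,0,0,1],[0.003,0.15,0,0,1],[0.003,0.1895,0,0,1],[0.003,0.1895,0,0,1],[0.003,0.1895,0,0,1]]]'
python3 - <<'E'
from h import *
c,s=wrist(); im=c["img"]
for k in blobs(im,20,32,300,120,60):
    r=cv2.minAreaRect(k); print(r,ray(c,*r[0],.155))
t=manip.read_camera("top")
for k in blobs(t["img"],40,85,60,50,30):
    (u,v),ax,a=cv2.fitEllipse(cv2.convexHull(k)); p=ray(t,u,v,.045)
    if 10<ax[1]<30: print(p.round(4),np.round((u,v,*ax),1))
go(.5494,.3425,.133)
E
```

```text
time_s: 27.88
position: [0.5455, 0.3428, 0.2158]
tool_rot: [0.042, 0.999, -0.001, -0.001]
ft_force: [-0.1, -0.2, 0.5]
gripper_width: 0.0857
finger_force: 0.0
((254.0, 214.0), (96.0, 22.0), 90.0) [0.54816839 0.33928559 0.155     ]
[-0.0312 -0.0782  0.045 ] [268.6 369.9  11.4  18.9]
[ 0.0441 -0.009   0.045 ] [248.3 345.9  23.4  29.5]
[0.534  0.1536 0.045 ] [205.  197.1  20.4  21.9]
shift [-0.0036  0.0025  0.0835] yang 85.07 turn None
```

```bash
python3 -m handwheel '[[[-0.003,0,0.035,0,1],[-0.003,0,0.07,0,1],[-0.003,0,0.082,0,1],[-0.003,0,0.082,0,0.1],[-0.003,0,0.082,0,0.1],[-0.003,0,0.082,0,0.1],[-0.003,0,0.082,0,0.1],[-0.003,0,0.082,0,0]]]'
python3 -m handwheel '[[[0,0,0,0,0],[0,0,0,0,0],[0,-0.01,0,0,0],[0,-0.03,0,0,0],[0,-0.05,0,0,0],[0,-0.07,0,0,0],[0,-0.09,0,0,0],[0,-0.11,0,0,0]]]'
python3 -m handwheel '[[[0,-0.02,0,0,0],[0,-0.04,0,0,0],[0,-0.055,0,0,0],[0,-0.065,0,0,0],[0,-0.07,0,0,0],[0,-0.075,0,0,0],[0,-0.075,0,0,0]]]'
```

```text
time_s: 28.65
position: [0.55, 0.3411, 0.1372]
tool_rot: [0.043, 0.999, 0.001, 0.001]
ft_force: [-0.6, -0.0, -0.1]
gripper_width: 0.0257
finger_force: 0.0
time_s: 29.32
position: [0.5396, 0.232, 0.137]
tool_rot: [0.043, 0.999, 0.002, 0.001]
ft_force: [-2.3, 1.6, 7.1]
gripper_width: 0.0149
finger_force: 61.0
time_s: 29.9
position: [0.5325, 0.1561, 0.137]
tool_rot: [0.044, 0.999, 0.0, -0.0]
ft_force: [-4.9, -0.6, 10.3]
gripper_width: 0.0147
finger_force: 61.3
```

```bash
python3 -m handwheel '[[[0,-0.004,0,0,0],[0,-0.008,0,0,0],[0,-0.012,0,0,0],[0,-0.014,0,0,0],[0,-0.014,0,0,0]]]'
python3 -m handwheel '[[[0,-0.003,0,0,0],[0,-0.003,0,0,0],[0,-0.003,0,0,0]]]'
```

```text
time_s: 30.32
position: [0.5318, 0.1485, 0.137]
tool_rot: [0.045, 0.999, 0.006, 0.0]
ft_force: [-3.8, 19.1, 6.5]
gripper_width: 0.015
finger_force: 61.1
time_s: 30.57
position: [0.5318, 0.1485, 0.137]
tool_rot: [0.045, 0.999, 0.009, 0.001]
ft_force: [-3.8, 28.1, 5.1]
gripper_width: 0.0142
finger_force: 61.1
```

The cover is at its shut stop, matching the expected y of 0.149. I relax, release, rise and look.

```bash
python3 -m handwheel '[[[0,0.005,0,0,0],[0,0.008,0,0,0],[0,0.008,0,0,0.4],[0,0.008,0,0,1],[0,0.008,0,0,1],[0,0.008,0,0,1],[0,0.008,-0.03,0,1],[0,0.008,-0.07,0,1]]]'
python3 -m handwheel '[[[0,0,-0.04,0,1],[0.03,0,-0.06,0,1],[0.03,0,-0.06,0,1],[0.03,0,-0.06,0,1]]]'
python3 - <<'E'
from h import *
c,s=wrist(); cv2.imwrite("pics/w9.png",c["img"][:,:,::-1])
for k in blobs(c["img"],20,32,300,120,60):
    r=cv2.minAreaRect(k); print(r,ray(c,*r[0],.155))
E
```

```text
time_s: 31.23
position: [0.5302, 0.1467, 0.2024]
tool_rot: [0.043, 0.999, -0.001, -0.004]
ft_force: [1.2, -0.4, 0.3]
gripper_width: 0.0846
finger_force: 0.0
time_s: 31.57
position: [0.5025, 0.1501, 0.2667]
tool_rot: [0.043, 0.999, 0.001, 0.002]
ft_force: [0.4, -0.1, -1.0]
gripper_width: 0.0853
finger_force: 0.0
((260.5, 218.5), (77.0, 17.0), 90.0) [0.52997622 0.14970361 0.155     ]
```

View pics/w9.png

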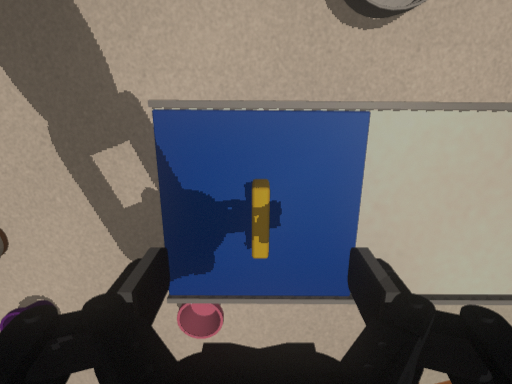

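The cover fully covers the bay, with its left edge at x=155-170 flush with the end wall, and the fingers are clear. I hand in.

```bash
python3 -c "
from station import manip
print(manip.hand_in())"
```

```text
the job is handed in; nothing more can be done
None
```

I found four green-rimmed cups; they now stand nested upright on the black pad, the cover is slid fully shut over them, and the job is handed in (the hand-in gave no verdict).

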